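# Stop the block saw and clear its offcuts into the catch basket

### The job

The printing block has just been trimmed on the little table saw. Slide the saw's speed control all the way back to its stop, at the narrow end of the printed scale, and only then clear the two plywood offcuts off the saw table, over its left edge as seen from its front, so that both drop into the basket standing under that edge. Leave the finished block and the try square lying on the saw table, and the basket standing where it is.

Things in the scene. Friction and masses are not known exactly. Their poses are not given: they have to be found in the camera images.
- saw: Benchtop table saw, fixed. Origin on the bench under its table's centre; x from its front (robot side) to its back, y to its left, z up. Flat aluminium table 270 (x) by 300 (y) mm, 12 thick, top 110 mm above the bench, overhanging the 230 mm wide cabinet. Blade along x at y = -30 mm. Left of it only the offcuts and the try square lie on the table.
- saw_edge (a point): Middle of the saw table's left edge at table-top height: x = 0, y = +150, z = 110 mm in the saw's frame. The edge is straight, along the saw's x, from x = -135 to +135 mm, without a lip.
- saw_guard (a point): Top centre of the clear blade guard, 48 mm above the saw table: it covers x -47 to +59 mm, y -37 to -23 mm in the saw's frame. Farther right, the rip fence runs along x at y = -131 to -110 mm, 35 mm above the table, with a clamp in front of the table.
- speed (a joint): Speed control, a fader in the sloping panel at the saw's front: 0 = at its stop (saw off, left end of the slot, narrow end of the printed white scale), growing to the right (saw's -y) to 0.060 m (fastest). It starts somewhere in the right half. It needs about 2 N, stays where it is left and has no detent; hard stops at both ends.
- speed_grip (a point): Top centre of the speed control's grip: a grey cap 24 mm (saw's x) by 14 mm (y), its top 26 mm off the black panel, which slopes down to the front at 0.30 rad; the grip stands square to it. Top about 97 mm above the bench. At joint 0 it is at x = -189, y = +60 mm in the saw's frame, at 0.060 at y = 0. The panel is clear to y = -60 mm; the table's front edge is 54 mm behind.
- strip: The long offcut: loose plywood bar 70 (x) by 28 (y) by 18 (z) mm, about 24 g, lying flat on the saw table left of the blade. Origin in the centre of its underside, z up.
- stub: The short offcut: loose plywood piece 42 (x) by 36 (y) by 18 (z) mm, about 18 g, lying flat on the saw table left of the blade, in front of or behind the strip. Origin in the centre of its underside, z up.
- basket: Open plastic basket, loose, 300 g, outside 170 (x) by 130 (y) by 72 (z) mm, walls and floor 4 mm. Origin in the centre of its underside, z up. It stands on the bench left of the saw, its x nearly along the table's left edge, its near side tucked about 10 mm under that edge, at various places along it; its rim is 26 mm below the table's underside.
- basket_mouth (a point): Centre of the basket's open mouth, at rim height, 72 mm above the bench.
- block: The finished printing block, 100 (x) by 64 (y) by 18 (z) mm plywood with an inked and carved face, loose on the saw table between blade and fence; stays there. Origin in the centre of its underside.
- square: Small try square, 75 mm wooden stock 14 mm high and 70 mm steel blade, loose on the back part of the saw table left of the blade; stays there. Origin in the middle of it, at table height.

How it is judged:
On the way:
1. the speed control is at its stop while both offcuts still lie on the saw table (value of joint speed below 0.004 m and height (world z) of each of strip, stub above 0.1 m), for 0.2 s.
At the end, for the whole second after the job is handed in: The speed control is within 4 mm of its stop; both offcuts lie at rest inside the basket; the basket stands upright within 40 mm of where it stood; the finished block and the try square lie on the saw table within 30 mm and 40 mm of where they were (value of joint speed below 0.004 m and x of strip in the frame of basket between -0.082 and 0.082 m and y of strip in the frame of basket between -0.062 and 0.062 m and z of each of strip, stub in the frame of basket below 0.065 m and x of stub in the frame of basket between -0.082 and 0.082 m and y of stub in the frame of basket between -0.062 and 0.062 m and linear speed of each of strip, stub below 0.03 m/s and angle between basket's own z axis and vertical below 0.15 rad and distance of each of basket, square from where it was at the start of the episode below 0.04 m and distance of block from where it was at the start of the episode below 0.03 m); the robot touches nothing.
It also fails if it takes over 45 s, if anything falls off the work surface, if the arm or the gripper's body presses on something with over 40 N, if the wrist force passes 120 N, or if a joint passes its speed limit or range.

### The arm

A 6-joint arm with a two-finger parallel gripper is mounted at the origin on the work surface. World frame = base frame: x ahead of the robot, y to its left, z up, the work surface at z = 0. Lengths are in m, angles in rad, forces in N, time in s.
With the tool pointing down it reaches from about 0.3 to 0.875 m from the base axis. Payload 6.4 kg.
Tool frame: the origin (TCP) lies on the centre line of the jaws, within the pads' length; the fingertips stand 22 mm ahead of it and the grasp point (between the pads) lies 3 mm ahead of it; z points along the fingers, y is the direction in which the jaws open and shut (so a half turn about z gives the same grasp; the last joint's range is limited). The gripper opens to 88 mm and grips with 3 to 60 N. Pads are 18 mm wide; open, the fingers measure 123 mm over their backs; the gripper's body (75 mm by 187 mm) begins 45 mm behind the grasp point.
Start: joints at [0.931, 0.181, 1.607, -0, 1.354, -0.206], TCP at [0.242, 0.522, 0.231] pointing down, gripper open.
Joint ranges: [-2.99, 2.99], [-0.89, 2.07], [0.3, 2.58], [-1.14, 4.28], [0, 2.63], [-3.12, 3.12]. Speed limits (rad/s): [2.57, 2.57, 3.01, 3.14, 3.14, 3.14].

### API

Orientations are given as [roll, pitch, yaw] about the fixed x, y, z axes, in that order (R = Rz(yaw) Ry(pitch) Rx(roll)).
In Python, from plant import ctrl gives the robot as it stands.
- The arm moves only by the tool servo_tool, never from a script. Its argument "moves" is a list of rows, each a list of 6 numbers: the shift along the tool's x, y, z in m, then the turn, a rotation vector about the tool's x, y, z in degrees. A call has 1 to 10 rows; each row is the pose to reach, as a shift and turn from the pose measured when the call began, along the tool's axes at that moment; what a row does not reach only later rows make up. A row lasts 1/8 s, in which the tool goes at most 62.5 mm and 10.7 degrees, less where a joint would pass 70% of its speed; a pose out of reach is approached as far as the arm can. A call with a gripper value outside its range is refused whole. "claw" is the finger opening in m, from 0 to 0.0881, set as the call begins (left out, the last holds). The fingers move at their own pace and stop on an object; "newtons" is the grip in N (left out, the last holds). Time passes only in rows, so rows that repeat a pose let the fingers close. It gives the time, the measured TCP pose, the force and the opening at its end, in the units of the state.
- ctrl.get_state(): the state, without advancing time (a new reading comes with each control period).
- ctrl.capture(name): name is "side" or "top"; returns the picture (384x512x3 uint8, red, green, blue); there is no depth.
- ctrl.calibration(name): a dict with "fx", "fy", "cx", "cy" (pixels), "k1" (the pictures are not rectified: a ray, as slopes to the right and down, at radius r is drawn at 1 + k1 r^2 times it, then the intrinsics apply), "R" (3x3) and "t" (3): a world point X has camera coordinates R X + t. Camera axes: x right, y down, z forward; pixel columns grow to the right and rows downward; lengths in m; the calibration is good to about 2 mm. A picture is of the moment at which its call begins. calibration takes no time and is no camera call.
- ctrl.finish_job(): hands the job in, once; it reports no verdict.
Trained networks look in the newest picture that a camera, given by its name, has taken for a name from the list of things; names that differ only in an ending like _2 or _b are one class to them, and where a whole thing is asked for, a point or a joint stands for the part that bears it (a point fixed in the world has none). Each returns a list of dicts, best first, with "confidence" (0 to 1); they miss things now and then, are a little off and sometimes report something else, mostly with a low value. They report only what shows in the picture. A call takes as long as a camera call.
- ctrl.recognise(camera, label): "centre" ([x, y, z] in m, in world coordinates, good to about 4 mm: the middle of the surface that is visible of it).
The state is a dict: "time": time; "qpos": joint angles; "joint_velocities": joint speeds; "tau": joint torques, N m; "ee_pos": TCP position; "orientation": TCP orientation; "ft_force": force on the tool from outside, world axes, zero at the start; "torque": the same for the moment, N m; "grip_width": finger opening in m.
Only numpy, scipy, OpenCV 4.12 (cv2) and the standard library are available. Lean on these libraries where they do the work, as an engineer would, in place of code of your own. Each camera call takes 0.05 s, during which the arm holds its last target.

## Working session

There is one attempt and no reset: what is moved stays moved. The work goes in short steps, Python scripts to look and compute and a tool call to move; the robot and the scene stay as the last step left them, time stands still between calls to the robot, and variables do not carry over. Pictures are saved under pics/ and viewed, and the job is handed in when it is done.

Besides the shell and the picture viewer there is one more tool, called after ">>>" by a JSON object that holds its "fn" and its "kwargs". servo_tool: Moves the arm, as the interface text tells. Its arguments: {"type":"object","properties":{"moves":{"type":"array"},"claw":{"type":"number"},"newtons":{"type":"number"}},"required":["moves"]}

```bash
mkdir -p pics; cat > h.py <<'E'
import numpy as np, cv2
from plant import ctrl
from scipy.spatial.transform import Rotation as Ro
def cap(n,f):
    im=ctrl.capture(n); cv2.imwrite('pics/'+f,im[:,:,::-1]); return im
def cal(n):
    c=ctrl.calibration(n); K=np.array([[c['fx'],0,c['cx']],[0,c['fy'],c['cy']],[0,0,1.]]); return K,np.array([c['k1'],0,0,0.]),np.array(c['R']),np.array(c['t'])
def proj(n,X):
    K,d,R,t=cal(n); return cv2.projectPoints(np.atleast_2d(np.array(X,float)),cv2.Rodrigues(R)[0],t,K,d)[0].reshape(-1,2)
def onplane(n,uv,z):
    K,d,R,t=cal(n); p=cv2.undistortPoints(np.array(uv,float).reshape(-1,1,2),K,d).reshape(-1,2)
    D=np.c_[p,np.ones(len(p))]@R; C=-R.T@t
    return C+D*((z-C[2])/D[:,2])[:,None]
def tri(a,b,names=('top','side')):
    A=[];B=[]
    for n,uv in zip(names,(a,b)):
        K,d,R,t=cal(n); p=cv2.undistortPoints(np.array([[uv]],float),K,d)[0,0]; D=R.T@np.array([*p,1]); D/=np.linalg.norm(D); C=-R.T@t
        P=np.eye(3)-np.outer(D,D); A.append(P);B.append(P@C)
    return np.linalg.solve(sum(A),sum(B))
E
python3 - <<'E'
from h import *
for n in('top','side'):
    cap(n,n+'0.png'); c=ctrl.calibration(n); print(n,c)
    for l in ['saw','saw_edge','saw_guard','speed_grip','strip','stub','basket','basket_mouth','block','square']:
        print(l,[(np.round(r['centre'],3).tolist(),round(r['confidence'],2)) for r in ctrl.recognise(n,l)[:2]])
print(ctrl.get_state())
E
```

```text
top {'fx': 395.58812553362276, 'fy': 395.58812553362276, 'cx': 257.25192393022024, 'cy': 193.2623051873679, 'k1': -0.0928432436717912, 'R': array([[-0.02170426, -0.99856531,  0.04895141],
       [-0.99316239,  0.01591742, -0.11565081],
       [ 0.11470571, -0.05112681, -0.99208298]]), 't': array([0.0382882 , 0.61660262, 0.72558353])}
saw [([0.619, -0.092, 0.107], 0.76), ([0.657, -0.167, 0.128], 0.25)]
saw_edge [([0.617, -0.09, 0.109], 0.71), ([0.482, -0.06, 0.1], 0.71)]
saw_guard [([0.624, -0.089, 0.113], 0.62)]
speed_grip [([0.484, -0.063, 0.097], 0.64), ([0.656, -0.028, 0.134], 0.44)]
strip [([0.582, 0.001, 0.129], 0.89)]
stub [([0.655, -0.027, 0.13], 0.88)]
basket [([0.616, 0.124, 0.003], 0.75)]
basket_mouth [([0.616, 0.128, 0.005], 0.85)]
block [([0.657, -0.165, 0.128], 0.91), ([0.483, -0.062, 0.096], 0.65)]
square [([0.785, -0.052, 0.118], 0.95)]
side {'fx': 390.94125518279685, 'fy': 390.94125518279685, 'cx': 252.8369177790908, 'cy': 190.9740181879315, 'k1': -0.05628270793550978, 'R': array([[ 0.93648868, -0.35046813, -0.01269038],
       [-0.20442488, -0.51612754, -0.83175888],
[... 550 characters left out ...]
4, 0.119], 0.98)]
{'time': 1.1, 'qpos': array([ 9.30717902e-01,  1.80785268e-01,  1.60702808e+00, -2.81746546e-05,
        1.35377193e+00, -2.06290706e-01]), 'joint_velocities': array([-2.00279305e-04,  1.13692157e-03,  1.34509328e-03,  9.72361654e-06,
        4.55813962e-05, -1.70008367e-03]), 'tau': array([ 2.01196213e-03, -4.33825135e+01, -3.42195547e+01,  7.05884071e-02,
        3.04844195e-02, -2.30197617e-05]), 'ee_pos': array([0.24167099, 0.52175607, 0.23080916]), 'orientation': array([3.14159107e+00, 2.84403542e-05, 2.70781100e+00]), 'ft_force': array([ 0.58292278, -0.24471906, -0.58470079]), 'torque': array([-0.01964423,  0.00765199, -0.03132118]), 'grip_width': 0.08795202421941556}
```

View pics/top0.png

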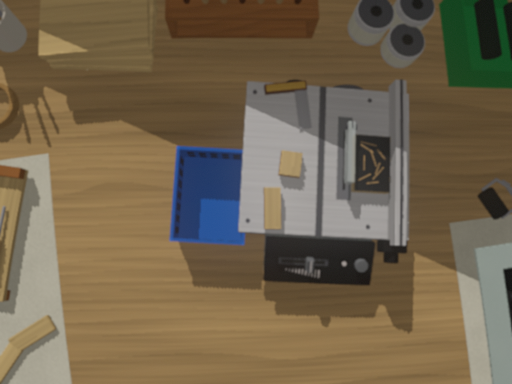

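View pics/side0.png

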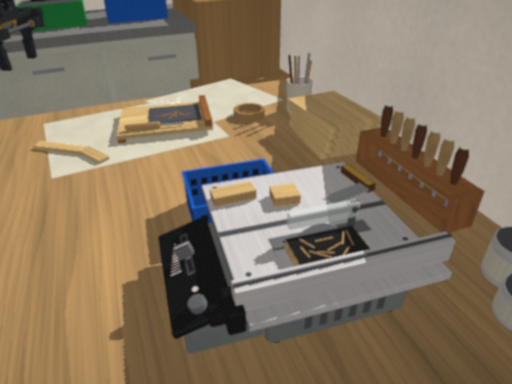

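```bash
python3 - <<'E'
import cv2
a=cv2.imread('pics/top0.png')[65:290,160:420]; cv2.imwrite('pics/t0z.png',cv2.resize(a,None,fx=3,fy=2.65,interpolation=cv2.INTER_CUBIC))
a=cv2.imread('pics/top0.png')[225:290,225:385]; cv2.imwrite('pics/t0p.png',cv2.resize(a,None,fx=5,fy=5,interpolation=cv2.INTER_CUBIC))
a=cv2.imread('pics/side0.png')[150:350,150:350]; cv2.imwrite('pics/s0z.png',cv2.resize(a,None,fx=3,fy=3,interpolation=cv2.INTER_CUBIC))
E
```

```text
(no output)
```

View pics/t0z.png

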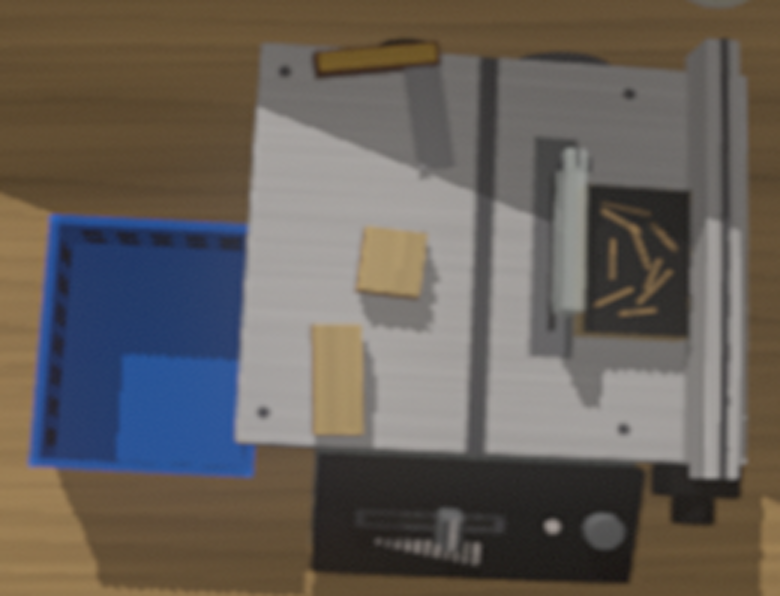

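View pics/t0p.png

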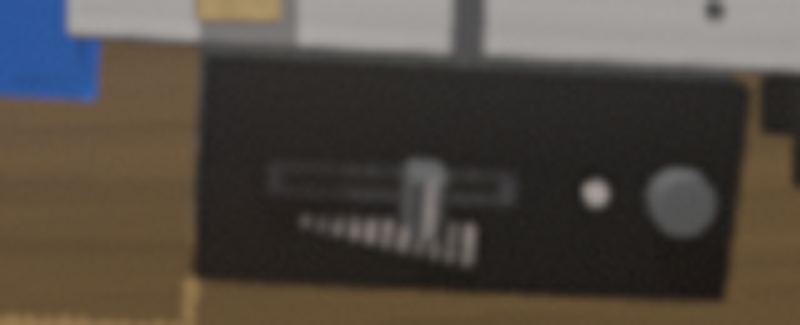

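View pics/s0z.png

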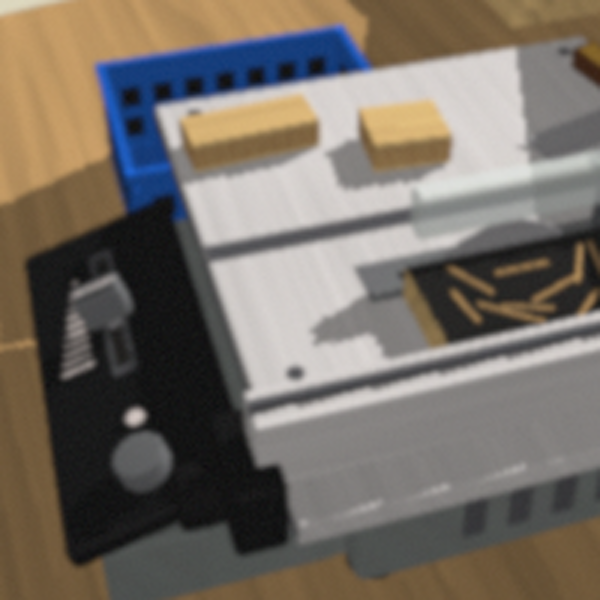

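```bash
python3 - <<'E'
from h import *
z=lambda p:[160+p[0]/3-.33,65+p[1]/2.65-.31]
BL,FL,FR=onplane('top',[z((262,43)),z((236,441)),z((690,459))],.110)
print('BL FL FR',BL,FL,FR,np.linalg.norm(BL-FL))
d=BL-FL; th=np.arctan2(d[1],d[0]); d2=FL-FR; th2=np.arctan2(-d2[0],d2[1]); print(th,th2)
th=(th+th2)/2; ex=np.array([np.cos(th),np.sin(th)]);ey=np.array([-ex[1],ex[0]])
o=(BL+FL)[:2]/2-.15*ey; print('origin',o,th)
S=lambda P:[(P[:2]-o)@ex*1000,(P[:2]-o)@ey*1000]
# side check corner FL: side zoom (155,103)->
print('FL tri',tri(z((236,441)),(150+155/3,150+103/3)))
for n,ps in dict(strip=[(312,325),(361,323),(363,434),(314,435)],stub=[(364,227),(426,233),(418,298),(357,291)]).items():
    P=onplane('top',[z(p) for p in ps],.128); print(n,np.round([S(p) for p in P]),P.mean(0),S(P.mean(0)))
sq=onplane('top',[z(p) for p in [(314,53),(438,43),(438,66),(317,75)]],.124);print('sq',np.round([S(p) for p in sq]))
print('sqblade',[np.round(S(p)) for p in onplane('top',[z((425,177)),z((452,165))],.112)])
B=onplane('top',[z(p) for p in [(50,214),(30,466),(252,476)]],.072);print('basket',np.round([S(p) for p in B]),B)
g=onplane('top',[[225+p[0]/5,225+p[1]/5] for p in [(424,164),(403,164),(445,164),(424,200),(270,175),(515,190)]],.094);print('grip',g,[np.round(S(p)) for p in g])
for y in(0,60):
    P=o+ex*-.189+ey*y/1000; print(y,P,proj('top',[[*P,.097]]))
E
```

```text
BL FL FR [0.81259424 0.04456803 0.11      ] [0.54392941 0.06429614 0.11      ] [ 0.52583007 -0.2007654   0.11      ] 0.26938818226386757
-0.07329863797627445 -0.06817770969022917
origin [ 0.66765994 -0.09519278] -0.07073817383325182
FL tri [0.54329225 0.06441294 0.11044138]
strip [[ -59.  112.]
 [ -57.   84.]
 [-127.   80.]
 [-129.  107.]] [0.58163037 0.00683564 0.128     ] [np.float64(-93.02571251070825), np.float64(95.69275509756694)]
stub [[  6.  85.]
 [  4.  49.]
 [-38.  52.]
 [-36.  87.]] [ 0.65657141 -0.02588531  0.128     ] [np.float64(-15.959404579607101), np.float64(68.35041102771112)]
sq [[124. 119.]
 [136.  45.]
 [120.  45.]
 [109. 116.]]
sqblade [array([46., 49.]), array([56., 33.])]
basket [[  17.  273.]
 [-157.  272.]
 [-157.  139.]] [[0.70410666 0.17605606 0.072     ]
 [0.53008539 0.18767606 0.072     ]
 [0.52079619 0.05504258 0.072     ]]
grip [[ 0.49476372 -0.06026129  0.094     ]
 [ 0.49497132 -0.05281017  0.094     ]
 [ 0.49455332 -0.06772601  0.094     ]
 [ 0.48222514 -0.05984875  0.094     ]
 [ 0.49240745 -0.00580245  0.094     ]
 [ 0.4847408  -0.0923782   0.094     ]] [array([-175.,   23.]), array([-175.,   30.]), array([-175.,   15.]), array([-187.,   22.]), array([-181.,   77.]), array([-183.,  -10.])]
0 [ 0.47913262 -0.08183442] [[322.5765432  266.51077538]]
60 [ 0.48337337 -0.02198447] [[288.56711083 265.0692017 ]]
```

```bash
cat >> h.py <<'E'
o=np.array([.66766,-.09519]);th=-.0707;ex=np.array([np.cos(th),np.sin(th)]);ey=np.array([-ex[1],ex[0]])
def W(x,y,z): return np.array([*(o+ex*x/1000+ey*y/1000),z])
def go(P,yaw=None,tz=0):
    s=ctrl.get_state(); R0=Ro.from_euler('xyz',s['orientation']); 
    R1=Ro.from_euler('xyz',[np.pi,0,s['orientation'][2] if yaw is None else yaw])
    print('shift mm',np.round(R0.inv().apply(P-s['ee_pos'])*1000,1),'rot deg',np.round((R0.inv()*R1).as_rotvec(degrees=True),1))
def sawpos(P): P=np.array(P);return np.round([(P[:2]-o)@ex*1000,(P[:2]-o)@ey*1000],1)
E
python3 - <<'E'
from h import *
for p in ([.484,-.063],[.481,-.067]): print(sawpos(p))
go(W(-189,21,.24),np.pi+th)
E
```

```text
[-185.5   19.1]
[-188.2   14.9]
shift mm [-461.7 -428.3   -9.2] rot deg [ -0.    0.  -20.8]
```

>>> {"fn": "servo_tool", "kwargs": {"moves": [[-0.4617, -0.4283, -0.009, 0, 0, -20.8], [-0.4617, -0.4283, -0.009, 0, 0, -20.8], [-0.4617, -0.4283, -0.009, 0, 0, -20.8], [-0.4617, -0.4283, -0.009, 0, 0, -20.8], [-0.4617, -0.4283, -0.009, 0, 0, -20.8], [-0.4617, -0.4283, -0.009, 0, 0, -20.8], [-0.4617, -0.4283, -0.009, 0, 0, -20.8], [-0.4617, -0.4283, -0.009, 0, 0, -20.8], [-0.4617, -0.4283, -0.009, 0, 0, -20.8], [-0.4617, -0.4283, -0.009, 0, 0, -20.8]], "claw": 0.04, "newtons": 10}}

```text
time: 2.35
ee_pos: [0.4763, -0.0512, 0.24]
orientation: [-3.142, 0.001, 3.07]
ft_force: [0.9, 0.2, 0.2]
grip_width: 0.0404
```

```bash
python3 - <<'E'
from h import *
s=ctrl.get_state();print(s['ee_pos'],s['qpos'],s['grip_width'])
go(W(-189,19,.140),np.pi+th)
cap('side','s1.png')
a=cv2.imread('pics/s1.png')[130:330,100:350]; cv2.imwrite('pics/s1z.png',cv2.resize(a,None,fx=3,fy=3))
E
```

```text
[ 0.47631179 -0.05122104  0.24003868] [-3.55737618e-01 -4.81147706e-02  1.83057248e+00  2.45659830e-04
  1.35804169e+00 -1.85538229e+00] 0.04035658478223896
shift mm [ -4.9 -11.3 100. ] rot deg [-0.   0.1 -0. ]
```

View pics/s1z.png

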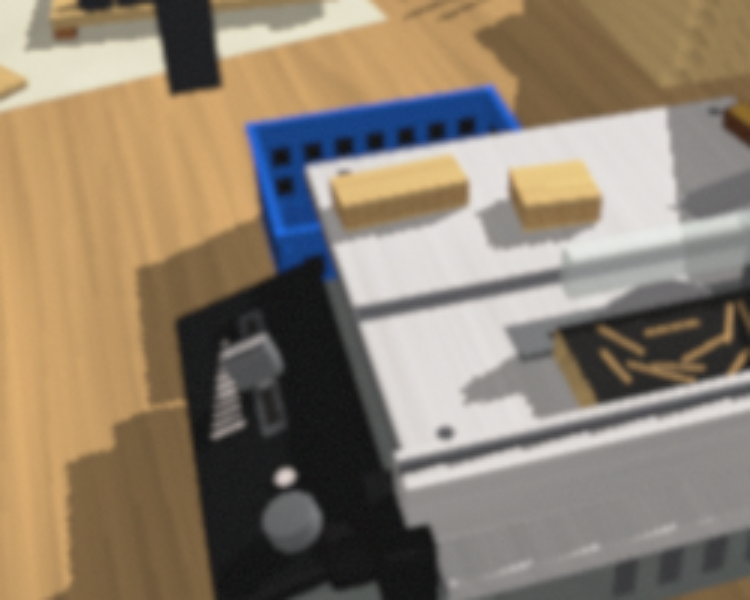

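```bash
python3 - <<'E'
from h import *
for y in(10,15,20,25):
    for z in (.097,): 
        p=proj('side',[W(-189,y,z)])[0]; q=proj('top',[W(-189,y,z)])[0]; print(y,(p-[100,130])*3,(q-225)*5)
go(W(-189,19,.105),np.pi+th)
E
```

```text
10 [249.85717095 358.68887465] [459.72153167 206.39619989]
15 [248.36324739 351.87553446] [445.60781498 205.81060819]
20 [246.89127295 345.15784239] [431.47668632 205.22083608]
25 [245.4407846  338.53387625] [417.32853538 204.62689541]
shift mm [ -1.7  -4.3 135.4] rot deg [-0.3  0.2 -0.2]
```

>>> {"fn": "servo_tool", "kwargs": {"moves": [[-0.0017, -0.0035, 0.05, -0.2, 0.2, -0.2], [-0.0017, -0.0035, 0.1, -0.2, 0.2, -0.2], [-0.0017, -0.0035, 0.12, -0.2, 0.2, -0.2], [-0.0017, -0.0035, 0.135, -0.2, 0.2, -0.2], [-0.0017, -0.0035, 0.135, -0.2, 0.2, -0.2], [-0.0017, -0.0035, 0.135, -0.2, 0.2, -0.2]], "claw": 0.04}}

```text
time: 3.15
ee_pos: [0.4814, -0.0623, 0.1065]
orientation: [-3.14, 0.002, 3.07]
ft_force: [-0.1, 0.2, -0.6]
grip_width: 0.0401
```

>>> {"fn": "servo_tool", "kwargs": {"moves": [[0, 0, 0, 0, 0, 0], [0, 0, 0, 0, 0, 0], [0, 0, 0, 0, 0, 0]], "claw": 0.0}}

```text
time: 3.52
ee_pos: [0.4816, -0.0624, 0.1069]
orientation: [-3.14, 0.002, 3.07]
ft_force: [0.5, 0.2, 0.3]
grip_width: 0.0121
```

```bash
python3 - <<'E'
from h import *
s=ctrl.get_state();print(s['ee_pos'],s['ft_force'],s['grip_width'],sawpos(s['ee_pos']))
go(W(-189,60,.105),np.pi+th)
E
```

```text
[ 0.48161466 -0.06235204  0.1068557 ] [0.51125165 0.2222318  0.26847372] 0.0121019342275013 [-187.9   19.6]
shift mm [ 1.1 40.4  1.8] rot deg [-0.1  0.1 -0. ]
```

>>> {"fn": "servo_tool", "kwargs": {"moves": [[0, 0.01, 0.001, 0, 0, 0], [0, 0.02, 0.001, 0, 0, 0], [0, 0.03, 0.001, 0, 0, 0], [0, 0.034, 0.001, 0, 0, 0], [0, 0.034, 0.001, 0, 0, 0]]}}

```text
time: 4.15
ee_pos: [0.484, -0.028, 0.1058]
orientation: [-3.14, 0.002, 3.071]
ft_force: [-0.4, -0.1, 0.0]
grip_width: 0.0001
```

```bash
python3 - <<'E'
from h import *
s=ctrl.get_state();print(s['ee_pos'],s['ft_force'],s['grip_width'],sawpos(s['ee_pos']))
go(W(-189,60,.105),np.pi+th)
cap('side','s2.png');cap('top','t2.png')
a=cv2.imread('pics/s2.png')[150:350,100:350]; cv2.imwrite('pics/s2z.png',cv2.resize(a,None,fx=3,fy=3))
E
```

```text
[ 0.48403247 -0.02797172  0.10577103] [-0.38716783 -0.11615551  0.04024483] 0.00013649523316093195 [-187.9   54.1]
shift mm [1.1 5.9 0.8] rot deg [-0.1  0.1  0. ]
```

View pics/s2z.png

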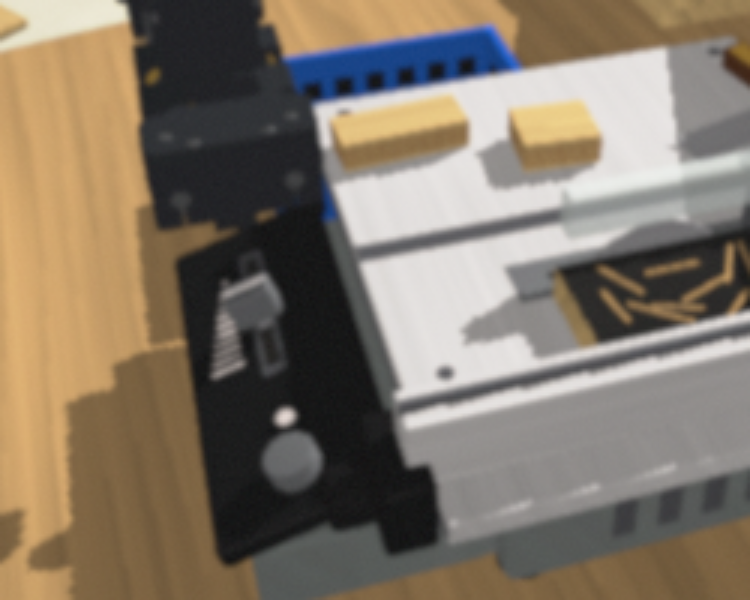

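```bash
python3 - <<'E'
from h import *
s=ctrl.get_state()
P=s['ee_pos']; 
for z in (.083,.106,.15,.2): print(z,(proj('side',[[P[0],P[1],z]])[0]-[100,150])*3, proj('top',[[P[0],P[1],z]])[0])
E
```

```text
0.083 [243.06740757 263.24745909] [291.17575478 264.06741936]
0.106 [237.70169539 227.9331377 ] [292.96828613 264.89429962]
0.15 [226.81991042 155.80524849] [296.75479009 266.64011869]
0.2 [213.38224115  65.77102397] [301.73934817 268.93652129]
```

View pics/s2.png

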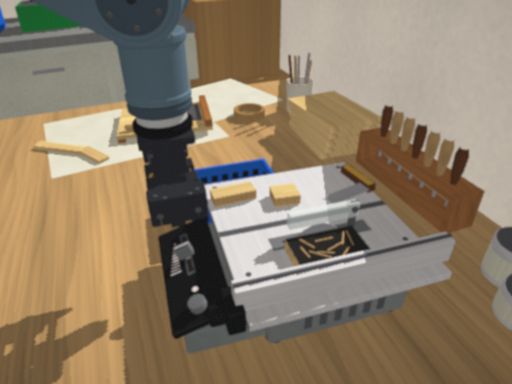

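View pics/t2.png

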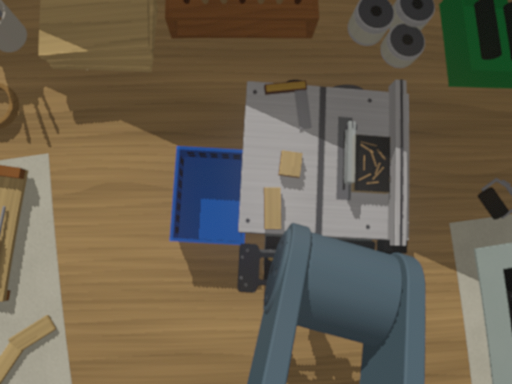

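```bash
python3 - <<'E'
from h import *
for x in(-150,-226):
  for y in (54-93,54,54+93):
    for z in (.148,): print(x,y,(proj('side',[W(x,y,z)])[0]-[100,150])*3, proj('top',[W(x,y,z)])[0])
for y in (36,54,72):print((proj('side',[W(-189,y,.084)])[0]-[100,150])*3)
im=cv2.imread('pics/s2.png'); a=im[190:290,140:240]; a=np.clip(a.astype(float)*3,0,255).astype('uint8'); cv2.imwrite('pics/s2b.png',cv2.resize(a,None,fx=6,fy=6,interpolation=cv2.INTER_CUBIC))
im=cv2.imread('pics/t2.png'); a=im[220:310,225:355]; a=np.clip(a.astype(float)*3,0,255).astype('uint8'); cv2.imwrite('pics/t2b.png',cv2.resize(a,None,fx=6,fy=6,interpolation=cv2.INTER_CUBIC))
E
```

```text
-150 -39 [344.83221493 265.27464981] [353.37834522 245.55048425]
-150 54 [305.3132964  145.17167733] [297.25260819 243.01776188]
-150 147 [275.08680143  52.87435401] [239.93830012 240.24261453]
-226 -39 [162.55238515 301.12873578] [352.03382696 292.46984474]
-226 54 [146.40695519 172.79383359] [295.34016136 290.44662601]
-226 147 [134.38834277  74.90151352] [237.43303642 287.99038068]
[245.38536704 284.28551057]
[240.46995844 261.67383677]
[235.79428887 240.11791616]
```

View pics/s2b.png

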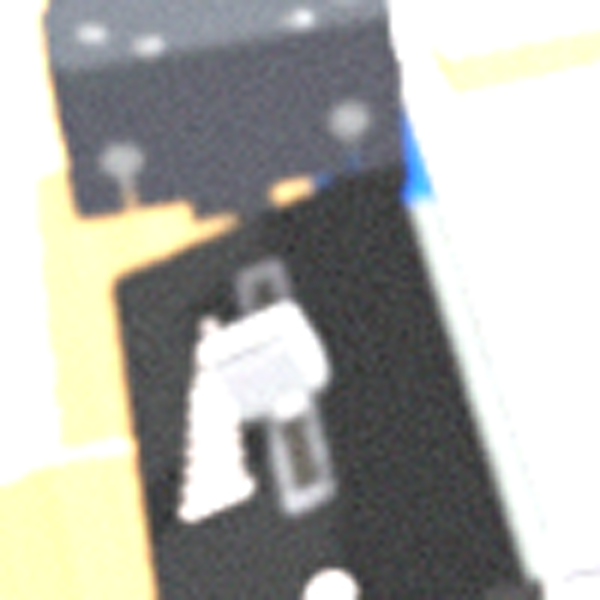

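View pics/t2b.png

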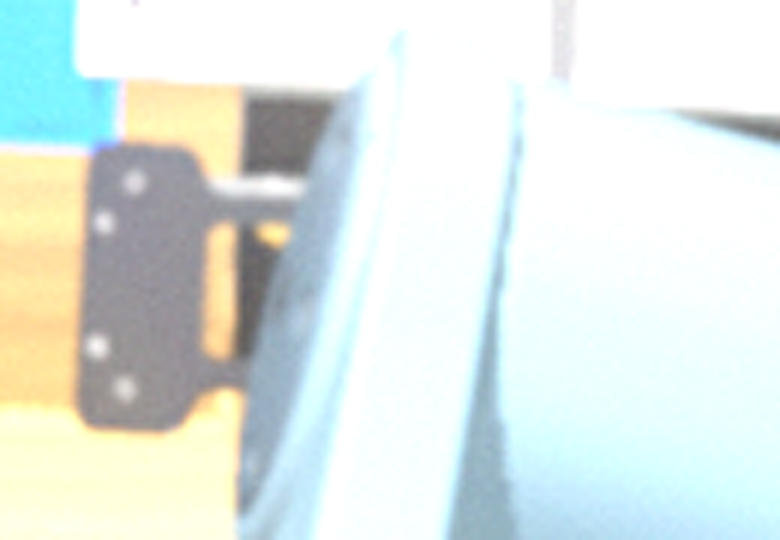

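```bash
python3 - <<'E'
from h import *
P=[.4763,-.0512]
for z in (.218,.24,.26): print(z,[(proj('side',[[*(np.array(P)+ey*d),z]])[0]-[100,130])*3 for d in(-.03,0,.03)])
E
```

```text
0.218 [array([207.64289142, 154.23979209]), array([199.86991416, 118.50940614]), array([192.83789205,  86.07704076])]
0.24 [array([200.43078267, 107.39044483]), array([192.85893045,  73.10970586]), array([186.02633647,  42.07898637])]
0.26 [array([193.58780614,  62.66056345]), array([186.22461172,  29.88603503]), array([179.59618465,   0.29579029])]
```

View pics/s1.png

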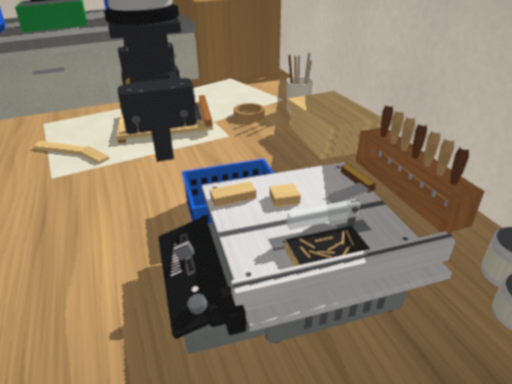

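>>> {"fn": "servo_tool", "kwargs": {"moves": [[0, 0, -0.06, 0, 0, 0], [0.004, -0.05, -0.06, 0, 0, 0], [0.006, -0.09, -0.06, 0, 0, 0], [0.006, -0.09, -0.05, 0, 0, 0], [0.006, -0.09, -0.05, 0, 0, 0], [0.006, -0.09, -0.05, 0, 0, 0]]}}

```text
time: 5.0
ee_pos: [0.4714, -0.1167, 0.1556]
orientation: [-3.14, 0.002, 3.071]
ft_force: [0.4, 0.1, 0.3]
grip_width: 0.0005
```

```bash
python3 - <<'E'
from h import *
s=ctrl.get_state();print(s['ee_pos'],s['qpos'],s['grip_width'],sawpos(s['ee_pos']))
im=cap('side','s3.png')[:,:,::-1]; a=np.clip(im[120:320,100:300].astype(float)*2,0,255).astype('uint8')
a=cv2.resize(a,None,fx=3,fy=3,interpolation=cv2.INTER_CUBIC)
P=s['ee_pos']
for z,c in((P[2]-.022,(0,0,255)),(P[2],(0,255,0)),(P[2]+.042,(255,0,0))):
    p=(proj('side',[[P[0],P[1],z]])[0]-[100,120])*3; cv2.circle(a,tuple(int(v) for v in p),5,c,-1); print(p)
cv2.imwrite('pics/s3b.png',a)
E
```

```text
[ 0.47142543 -0.11673026  0.15564556] [-4.87265528e-01  6.35458440e-02  1.89953032e+00 -7.39385946e-04
  1.17646741e+00 -1.98767700e+00] 0.000535154044983446 [-194.2  -35.3]
[242.969055   395.94165915]
[236.74161423 356.28495111]
[224.01477835 274.58600508]
```

View pics/s3b.png

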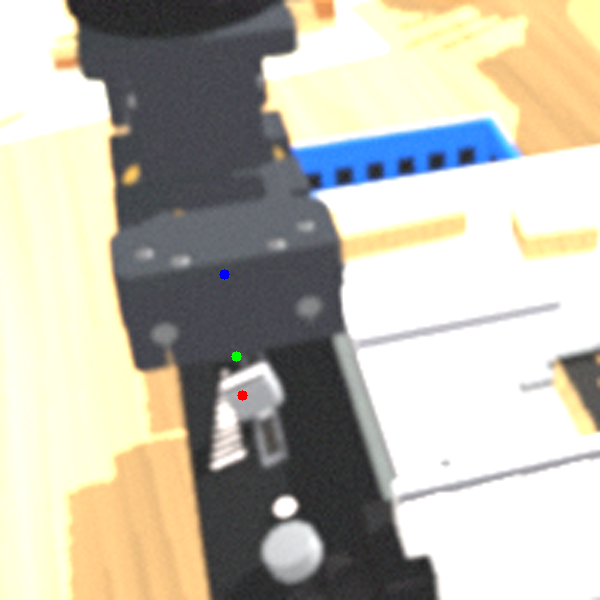

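```bash
python3 - <<'E'
from h import *
from scipy.optimize import least_squares
def fit(obs,x0,tcp):
    def f(v): return (np.array([proj('side',[W(v[0]-37.5,v[1],v[2])])[0],proj('side',[W(v[0]+37.5,v[1],v[2])])[0]])-obs).ravel()
    r=least_squares(f,[x0,0,.15],x_scale=[10,10,.01]);print(r.x[0]-tcp[0],r.x[1]-tcp[1],r.x[2]-tcp[2],r.fun)
fit(np.array([[100+143/3,120+367/3],[100+337/3,120+332/3]]),-194,(-194.2,-35.3,.1556))
fit(np.array([[140+75/6,190+217/6],[140+405/6,190+175/6]]),-188,(-187.9,54.1,.1058))
a=cv2.imread('pics/s1.png')[40:180,80:240];cv2.imwrite('pics/s1g.png',cv2.resize(np.clip(a.astype(float)*3,0,255).astype('uint8'),None,fx=4,fy=4,interpolation=cv2.INTER_CUBIC))
E
```

```text
1.4179188233089803 -23.231874441612135 0.022303810885168196 [ 0.06765878  0.35395365 -0.07056959 -0.36611593]
0.802346893770931 -36.02663949450984 0.03329493748916118 [ 0.27728783  1.50465189 -0.28656828 -1.54849485]
```

View pics/s1g.png

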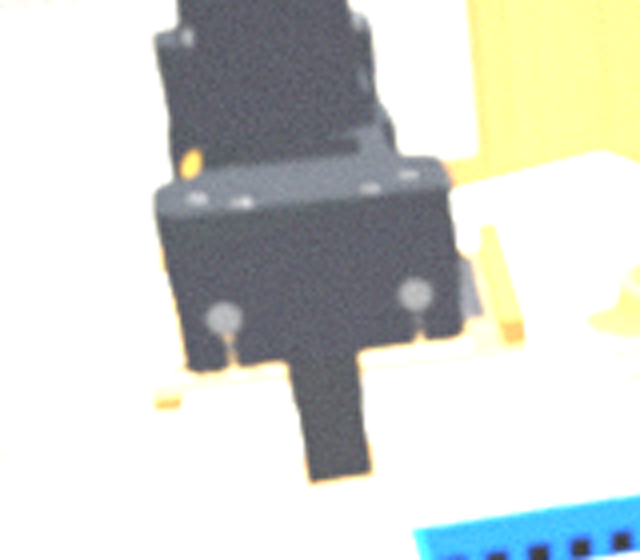

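>>> {"fn": "servo_tool", "kwargs": {"moves": [[0, -0.025, 0, 0, 0, 90], [0, -0.025, 0, 0, 0, 90], [0, -0.025, 0, 0, 0, 90], [0, -0.025, 0, 0, 0, 90], [0, -0.025, 0, 0, 0, 90], [0, -0.025, 0, 0, 0, 90], [0, -0.025, 0, 0, 0, 90], [0, -0.025, 0, 0, 0, 90], [0, -0.025, 0, 0, 0, 90], [0, -0.025, 0, 0, 0, 90]]}}

```text
time: 6.3
ee_pos: [0.4701, -0.141, 0.1561]
orientation: [3.139, 0.002, 1.503]
ft_force: [0.7, 0.3, 0.1]
grip_width: 0.0005
```

```bash
python3 - <<'E'
from h import *
s=ctrl.get_state();print(s['ee_pos'],s['orientation'],s['ft_force'],s['grip_width'],sawpos(s['ee_pos']))
im=cap('side','s4.png')[:,:,::-1]; a=np.clip(im[120:320,100:300].astype(float)*2,0,255).astype('uint8')
a=cv2.resize(a,None,fx=3,fy=3,interpolation=cv2.INTER_CUBIC)
P=s['ee_pos']
for z,c in((P[2]-.022,(0,0,255)),(P[2],(0,255,0)),(P[2]+.042,(255,0,0))):
    p=(proj('side',[[P[0],P[1],z]])[0]-[100,120])*3; cv2.circle(a,tuple(int(v) for v in p),5,c,-1); print(p)
cv2.imwrite('pics/s4b.png',a)
im=cap('top','t4.png')[:,:,::-1]; a=np.clip(im[190:340,225:425].astype(float)*2,0,255).astype('uint8')
a=cv2.resize(a,None,fx=4,fy=4,interpolation=cv2.INTER_CUBIC)
p=(proj('top',[[P[0],P[1],P[2]-.022]])[0]-[225,190])*4; cv2.circle(a,tuple(int(v) for v in p),5,(0,0,255),-1)
cv2.imwrite('pics/t4b.png',a)
E
```

```text
[ 0.47013506 -0.14102926  0.15606679] [3.13927917e+00 1.74710262e-03 1.50300343e+00] [0.68575009 0.34682406 0.1189393 ] 0.0005209394398943244 [-193.8  -59.7]
[252.1501343  434.04172609]
[245.87974326 393.77208771]
[233.0176128  310.49246812]
```

View pics/s4b.png

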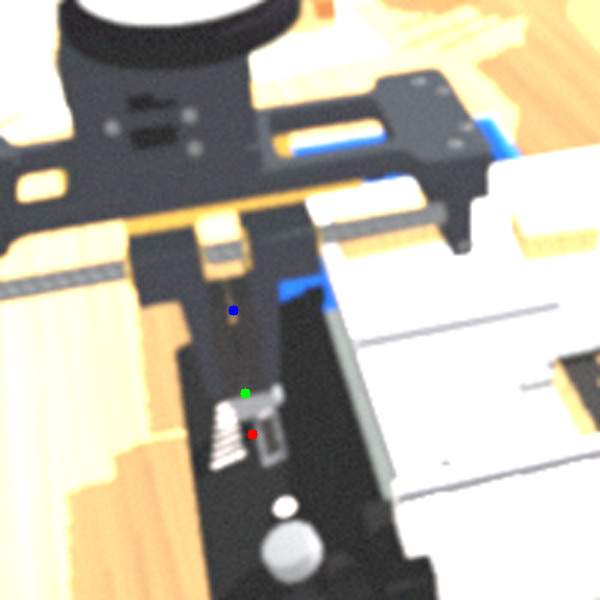

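View pics/t4b.png

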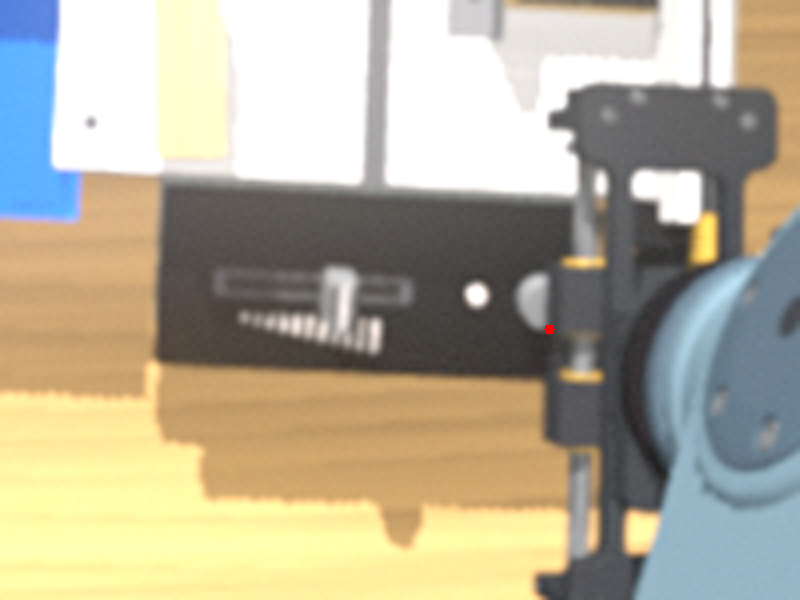

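```bash
python3 - <<'E'
from h import *
P=ctrl.get_state()['ee_pos']; print(P)
for z in (P[2]-.022,.198,.22,.24): print(z,(proj('top',[[P[0],P[1],z]])[0]-[225,190])*4,(proj('side',[[P[0],P[1],z]])[0]-[100,120])*3)
T=lambda u,v:(225+u/4,190+v/4)
S=lambda u,v:(100+u/3,120+v/3)
# base plate far corner bolts (back plate): top bolts (608,115),(748,120),(638,95),(720,100); side bolts (420,78),(468,127),(455,145),(442,90)
for n,a,b in [('mid',T(580,357),S(222,250)),('boltA',T(608,115),S(455,145)),('boltB',T(748,120),S(420,80)),('boltC',T(638,95),S(468,127)),('boltD',T(720,100),S(442,90))]:
    p=tri(a,b); print(n,np.round(p,4),sawpos(p),np.round(proj('top',[p])[0]-a,1),np.round(proj('side',[p])[0]-b,1))
E
python3 - <<'E'
import cv2,numpy as np
a=cv2.imread('pics/s4.png')[185:285,150:250]
cv2.imwrite('pics/s4c.png',cv2.resize(np.clip(a.astype(float)*3.5,0,255).astype('uint8'),None,fx=6,fy=6,interpolation=cv2.INTER_CUBIC))
E
```

```text
[ 0.47004444 -0.1412724   0.15600933]
0.13400933054286507 [549.83605012 329.24109585] [252.0752104  434.59691744]
0.198 [602.36421861 342.89222294] [232.93043184 311.06314124]
0.22 [623.03661183 348.25058151] [225.67943351 263.7432794 ]
0.24 [643.20046123 353.46936714] [218.75870649 218.29958853]
mid [ 0.4691 -0.1264  0.2164] [-195.9  -45.2] [ 0.1 -1.4] [-1.8  0.1]
boltA [ 0.5584 -0.1322  0.245 ] [-106.4  -44.6] [ 0.8 -3.1] [-3.9  0.7]
boltB [ 0.5452 -0.1604  0.2905] [-117.6  -73.7] [-0.7  3.2] [ 4.1 -0.8]
boltC [ 0.5629 -0.139   0.2558] [-101.4  -51.1] [ 0.5 -2. ] [-2.5  0.5]
boltD [ 0.5535 -0.1551  0.2822] [-109.6  -67.9] [-0.6  2.2] [ 2.9 -0.6]
```

View pics/s4c.png

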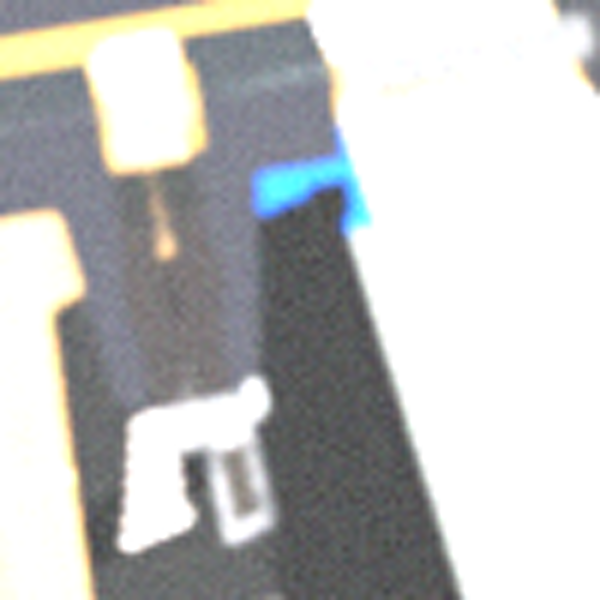

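>>> {"fn": "servo_tool", "kwargs": {"moves": [[0.03, 0, 0, 0, 0, 0], [0.03, 0, 0.03, 0, 0, 0], [0.03, 0, 0.055, 0, 0, 0], [0.03, 0, 0.065, 0, 0, 0], [0.03, 0, 0.065, 0, 0, 0]]}}

```text
time: 7.02
ee_pos: [0.4719, -0.1112, 0.0906]
orientation: [3.141, 0.001, 1.504]
ft_force: [-0.1, 0.5, -0.6]
grip_width: 0.0003
```

```bash
python3 - <<'E'
from h import *
s=ctrl.get_state();print(s['ee_pos'],s['orientation'],s['ft_force'],s['grip_width'],sawpos(s['ee_pos']))
im=cap('side','s5.png')[:,:,::-1]; a=np.clip(im[150:300,120:270].astype(float)*2.5,0,255).astype('uint8')
a=cv2.resize(a,None,fx=4,fy=4,interpolation=cv2.INTER_CUBIC)
P=s['ee_pos']
for z,c in((P[2]-.022,(0,0,255)),(P[2],(0,255,0))):
    p=(proj('side',[[P[0],P[1],z]])[0]-[120,150])*4; cv2.circle(a,tuple(int(v) for v in p),4,c,-1); print(p)
cv2.imwrite('pics/s5b.png',a)
E
```

```text
[ 0.47192371 -0.11124778  0.09064326] [3.14054379e+00 1.24896672e-03 1.50396927e+00] [-0.06233462  0.47016125 -0.59797185] 0.00029235923384402315 [-194.1  -29.8]
[264.31320142 537.80910548]
[257.06466498 492.2935828 ]
```

View pics/s5b.png

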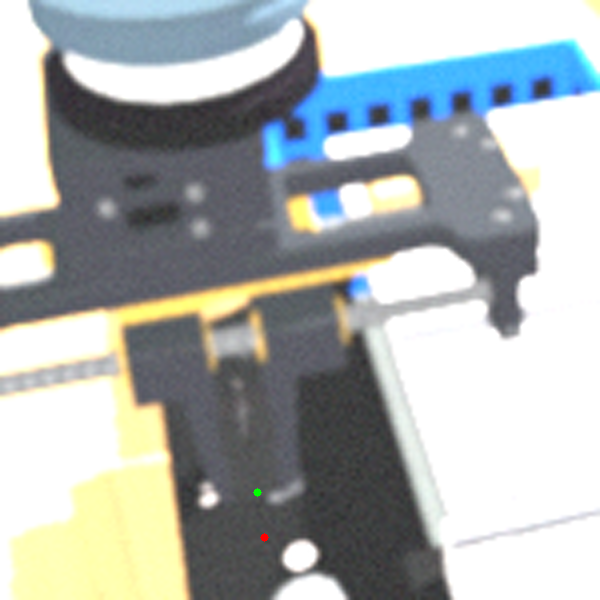

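>>> {"fn": "servo_tool", "kwargs": {"moves": [[0.01, 0, 0.005, 0, 0, 0], [0.025, 0, 0.005, 0, 0, 0], [0.04, 0, 0.005, 0, 0, 0], [0.052, 0, 0.005, 0, 0, 0], [0.06, 0, 0.005, 0, 0, 0], [0.066, 0, 0.005, 0, 0, 0], [0.069, 0, 0.005, 0, 0, 0]]}}

```text
time: 7.95
ee_pos: [0.4773, -0.0425, 0.0864]
orientation: [3.139, 0.002, 1.504]
ft_force: [0.8, -2.0, 1.5]
grip_width: 0.0003
```

```bash
python3 - <<'E'
from h import *
s=ctrl.get_state();print(s['ee_pos'],s['orientation'],s['ft_force'],s['grip_width'],sawpos(s['ee_pos']))
im=cap('side','s6.png')[:,:,::-1]; a=np.clip(im[150:300,120:270].astype(float)*2.5,0,255).astype('uint8')
a=cv2.resize(a,None,fx=4,fy=4,interpolation=cv2.INTER_CUBIC)
P=s['ee_pos']
for z,c in((P[2]-.022,(0,0,255)),(P[2],(0,255,0))):
    p=(proj('side',[[P[0],P[1],z]])[0]-[120,150])*4; cv2.circle(a,tuple(int(v) for v in p),4,c,-1); print(p)
cv2.imwrite('pics/s6b.png',a)
E
```

```text
[ 0.47734859 -0.04254565  0.0863825 ] [3.13873521e+00 2.04769123e-03 1.50400902e+00] [ 0.81900439 -1.97240892  1.47148971] 0.0003037829164475674 [-193.6   39.1]
[240.09537238 415.12234578]
[233.10745582 371.35237159]
```

View pics/s6b.png

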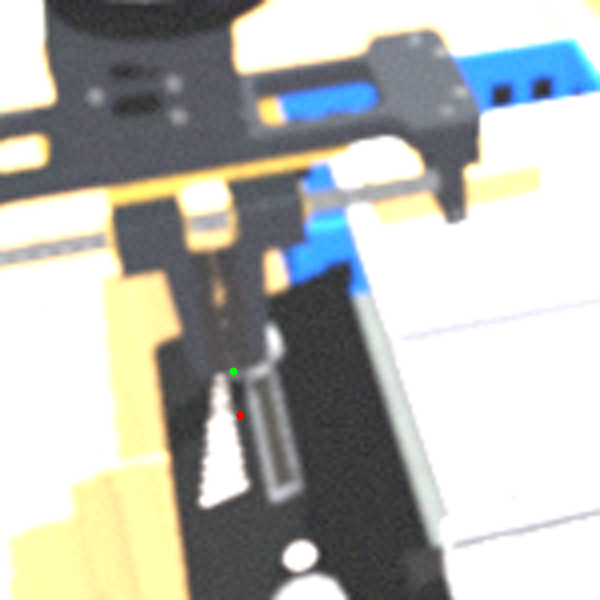

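Contact at 2 N: the fingers push the cap leftward. Continue gently to the stop.

>>> {"fn": "servo_tool", "kwargs": {"moves": [[0.003, 0, 0, 0, 0, 0], [0.006, 0, 0, 0, 0, 0], [0.008, 0, 0, 0, 0, 0], [0.009, 0, 0, 0, 0, 0]]}}

```text
time: 8.5
ee_pos: [0.4778, -0.0372, 0.0865]
orientation: [3.139, 0.009, 1.504]
ft_force: [-3.3, -21.3, -0.7]
grip_width: 0.0007
```

```bash
python3 - <<'E'
from h import *
s=ctrl.get_state();print(s['ee_pos'],s['orientation'],s['ft_force'],sawpos(s['ee_pos']))
E
```

```text
[ 0.47776811 -0.03723898  0.08651127] [3.13905348 0.00881336 1.50425836] [ -3.28926313 -21.27427715  -0.69979181] [-193.5   44.4]
```

>>> {"fn": "servo_tool", "kwargs": {"moves": [[-0.01, 0, 0, 0, 0, 0], [-0.014, 0, -0.03, 0, 0, 0], [-0.014, 0, -0.08, 0, 0, 0], [-0.014, 0, -0.11, 0, 0, 0], [-0.014, 0, -0.11, 0, 0, 0]]}}

```text
time: 9.12
ee_pos: [0.4781, -0.0506, 0.1989]
orientation: [3.134, 0.01, 1.504]
ft_force: [-0.5, -0.3, -1.0]
grip_width: 0.0002
```

```bash
python3 - <<'E'
from h import *
im=cap('side','s7.png')[:,:,::-1]; a=np.clip(im[150:300,120:320].astype(float)*1.5,0,255).astype('uint8')
a=cv2.resize(a,None,fx=4,fy=4,interpolation=cv2.INTER_CUBIC)
cv2.imwrite('pics/s7b.png',a)
print(sawpos([.582,.001]),sawpos([.578,-.004]),sawpos([.655,-.027]),sawpos([.654,-.033]))
s=ctrl.get_state();print(s['ee_pos'])
go(W(-93,95,.19),np.pi)
E
```

```text
[-92.2  89.9] [-95.9  84.6] [-17.4  67.1] [-18.   61.1]
[ 0.47692039 -0.05019218  0.19705211]
shift mm [ 63.2 100.7   6.9] rot deg [ -0.2   0.6 -93.8]
```

View pics/s7b.png

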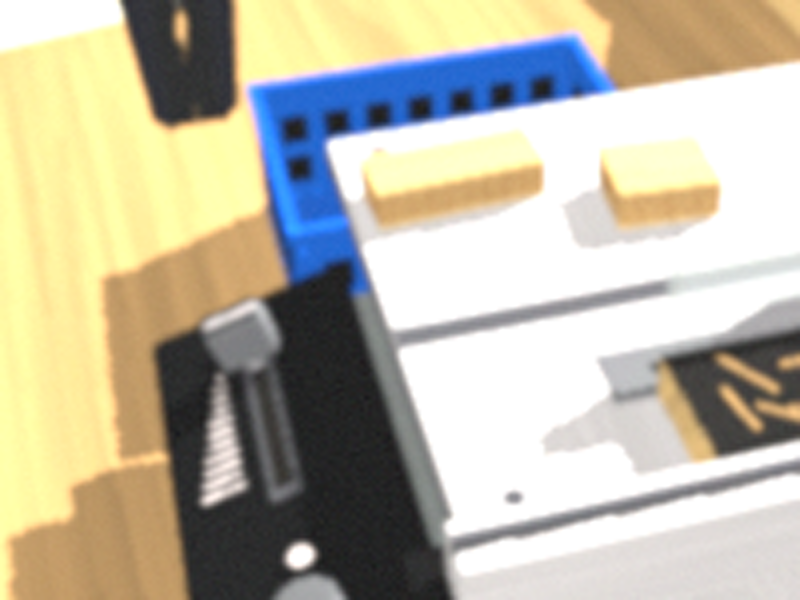

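>>> {"fn": "servo_tool", "kwargs": {"moves": [[0.03, 0.05, 0.007, -0.2, 0.6, -93.8], [0.063, 0.1005, 0.007, -0.2, 0.6, -93.8], [0.063, 0.1005, 0.007, -0.2, 0.6, -93.8], [0.063, 0.1005, 0.007, -0.2, 0.6, -93.8], [0.063, 0.1005, 0.007, -0.2, 0.6, -93.8], [0.063, 0.1005, 0.007, -0.2, 0.6, -93.8], [0.063, 0.1005, 0.007, -0.2, 0.6, -93.8], [0.063, 0.1005, 0.007, -0.2, 0.6, -93.8], [0.063, 0.1005, 0.007, -0.2, 0.6, -93.8], [0.063, 0.1005, 0.007, -0.2, 0.6, -93.8]], "claw": 0.06, "newtons": 15}}

```text
time: 10.42
ee_pos: [0.5802, 0.0062, 0.1876]
orientation: [3.141, -0.004, 3.14]
ft_force: [-0.6, 0.4, -0.7]
grip_width: 0.0599
```

```bash
python3 - <<'E'
from h import *
im=cap('side','s8.png')[:,:,::-1]; a=np.clip(im[100:250,160:360].astype(float)*1.5,0,255).astype('uint8')
s=ctrl.get_state();P=s['ee_pos'];print(P,s['grip_width'],sawpos(P))
a=cv2.resize(a,None,fx=4,fy=4,interpolation=cv2.INTER_CUBIC)
for d in(-.03,.03):
    p=(proj('side',[[P[0],P[1]+d,P[2]]])[0]-[160,100])*4; cv2.circle(a,tuple(int(v) for v in p),4,(0,255,0),-1)
cv2.imwrite('pics/s8b.png',a)
go(W(-93,94,.116),np.pi)
E
```

```text
[0.58042906 0.00614951 0.18803655] 0.05994701557411765 [-94.2  94.9]
shift mm [-1.4 -1.1 72. ] rot deg [ 0.  -0.2 -0.2]
```

View pics/s8b.png

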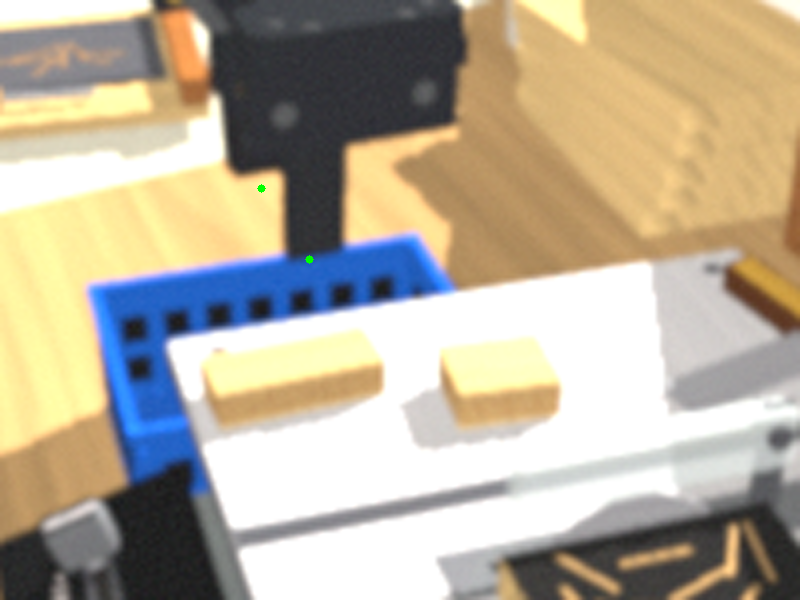

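>>> {"fn": "servo_tool", "kwargs": {"moves": [[-0.001, -0.001, 0.03, 0, 0, 0], [-0.001, -0.001, 0.055, 0, 0, 0], [-0.001, -0.001, 0.066, 0, 0, 0], [-0.001, -0.001, 0.071, 0, 0, 0], [-0.001, -0.001, 0.071, 0, 0, 0]]}}

```text
time: 11.1
ee_pos: [0.5814, 0.0052, 0.1173]
orientation: [3.141, -0.003, 3.138]
ft_force: [-0.1, -0.1, 0.8]
grip_width: 0.0598
```

>>> {"fn": "servo_tool", "kwargs": {"moves": [[0, 0, 0, 0, 0, 0], [0, 0, 0, 0, 0, 0], [0, 0, 0, 0, 0, 0], [0, 0, 0, 0, 0, 0], [0, 0, 0, 0, 0, 0], [0, 0, 0, 0, 0, 0]], "claw": 0.0}}

```text
time: 11.85
ee_pos: [0.5816, 0.0052, 0.1176]
orientation: [3.141, -0.003, 3.138]
ft_force: [-1.0, 0.5, 3.2]
grip_width: 0.0274
```

```bash
python3 - <<'E'
from h import *
go(W(-98,206,.165),np.pi)
go(W(-98,206,.088),np.pi)
E
```

```text
shift mm [ -2.3 112.1 -47.3] rot deg [ 0.  -0.2 -0.2]
shift mm [ -2.6 112.   29.7] rot deg [ 0.  -0.2 -0.2]
```

>>> {"fn": "servo_tool", "kwargs": {"moves": [[0, 0, -0.03, 0, 0, 0], [0, 0.02, -0.047, 0, 0, 0], [-0.002, 0.07, -0.047, 0, 0, 0], [-0.002, 0.112, -0.047, 0, 0, 0], [-0.002, 0.112, -0.047, 0, 0, 0], [-0.002, 0.112, -0.01, 0, 0, 0], [-0.002, 0.112, 0.022, 0, 0, 0], [-0.002, 0.112, 0.028, 0, 0, 0], [-0.002, 0.112, 0.028, 0, 0, 0]]}}

```text
time: 12.98
ee_pos: [0.5841, 0.117, 0.09]
orientation: [3.141, -0.003, 3.138]
ft_force: [1.0, -0.8, -0.2]
grip_width: 0.0275
```

```bash
python3 - <<'E'
from h import *
cap('side','s9.png');s=ctrl.get_state();print(s['ee_pos'],s['ft_force'],s['grip_width'],sawpos(s['ee_pos']))
E
```

```text
[0.584697   0.11697231 0.09079801] [ 0.91088059 -0.37349016  0.26475143] 0.027333813529278092 [-97.7 205.8]
```

View pics/s9.png

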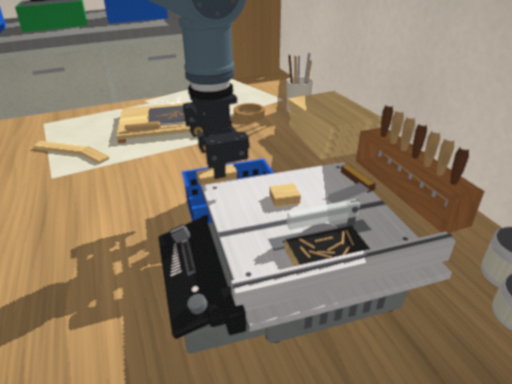

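Strip is held (pixel ~(215,172)) over the basket. Release, then rise.

>>> {"fn": "servo_tool", "kwargs": {"moves": [[0, 0, 0, 0, 0, 0], [0, 0, 0, 0, 0, 0], [0, 0, 0, 0, 0, 0], [0, 0, -0.05, 0, 0, 0], [0, 0, -0.1, 0, 0, 0], [0, 0, -0.1, 0, 0, 0]], "claw": 0.06}}

```text
time: 13.78
ee_pos: [0.588, 0.117, 0.1961]
orientation: [3.141, 0.008, 3.138]
ft_force: [-0.2, -0.4, 0.1]
grip_width: 0.0601
```

```bash
python3 - <<'E'
from h import *
im=cap('side','s10.png');s=ctrl.get_state();print(s['ee_pos'],s['grip_width'])
a=im[130:260,160:340,::-1]; cv2.imwrite('pics/s10b.png',cv2.resize(a,None,fx=4,fy=4,interpolation=cv2.INTER_CUBIC))
go(W(-16,67,.19),np.pi+th-.05)
E
```

```text
[0.58624579 0.11695288 0.19319525] 0.05986365987130116
shift mm [ -70.7 -143.9    3.4] rot deg [0.  0.2 6.7]
```

View pics/s10b.png

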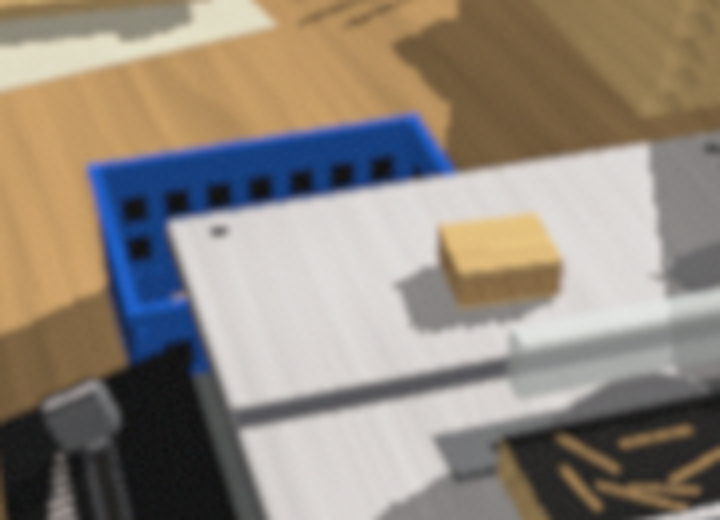

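>>> {"fn": "servo_tool", "kwargs": {"moves": [[-0.03, -0.06, 0, 0, 0.2, 6.7], [-0.0707, -0.12, 0.003, 0, 0.2, 6.7], [-0.0707, -0.144, 0.003, 0, 0.2, 6.7], [-0.0707, -0.144, 0.003, 0, 0.2, 6.7], [-0.0707, -0.144, 0.003, 0, 0.2, 6.7], [-0.0707, -0.144, 0.003, 0, 0.2, 6.7]], "claw": 0.062}}

```text
time: 14.58
ee_pos: [0.6558, -0.0258, 0.1898]
orientation: [3.14, -0.001, 3.022]
ft_force: [-0.2, 0.1, 1.0]
grip_width: 0.062
```

```bash
python3 - <<'E'
from h import *
im=cap('side','s11.png');s=ctrl.get_state();P=s['ee_pos'];print(P,s['grip_width'],sawpos(P))
go(W(-16,67,.117),np.pi+th-.05)
a=cv2.resize(im[70:250,190:370,::-1],None,fx=3.3,fy=3.3,interpolation=cv2.INTER_CUBIC)
for d in(-.031,.031):
    p=(proj('side',[[P[0],P[1]+d,P[2]]])[0]-[190,70])*3.3; cv2.circle(a,tuple(int(v) for v in p),4,(0,255,0),-1)
cv2.imwrite('pics/s11b.png',a)
E
```

```text
[ 0.65592925 -0.02581892  0.19004636] 0.061659814847678115 [-16.6  68.4]
shift mm [-0.7 -1.4 73. ] rot deg [ 0.1 -0.1  0.1]
```

View pics/s11b.png

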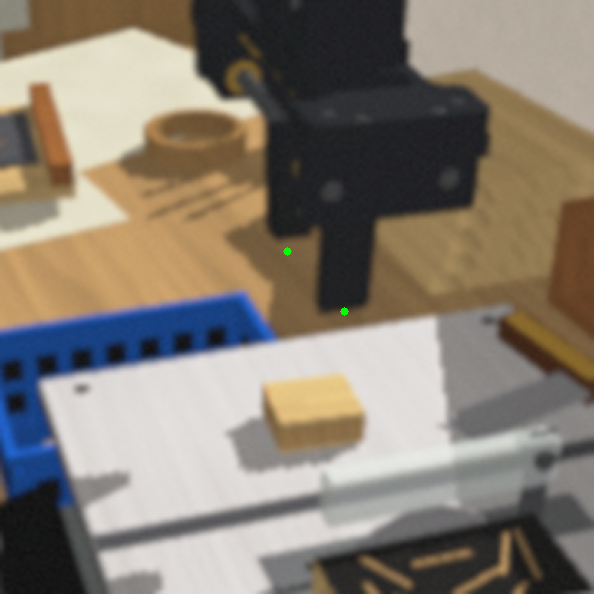

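>>> {"fn": "servo_tool", "kwargs": {"moves": [[-0.0005, -0.001, 0.03, 0, 0, 0], [-0.0005, -0.001, 0.055, 0, 0, 0], [-0.0005, -0.001, 0.067, 0, 0, 0], [-0.0005, -0.001, 0.072, 0, 0, 0], [-0.0005, -0.001, 0.072, 0, 0, 0]]}}

```text
time: 15.25
ee_pos: [0.6566, -0.0266, 0.1187]
orientation: [3.141, -0.0, 3.023]
ft_force: [0.4, -0.8, 0.2]
grip_width: 0.0619
```

>>> {"fn": "servo_tool", "kwargs": {"moves": [[0, 0, 0, 0, 0, 0], [0, 0, 0, 0, 0, 0], [0, 0, 0, 0, 0, 0], [0, 0, 0, 0, 0, 0], [0, 0, 0, 0, 0, 0]], "claw": 0.0}}

```text
time: 15.88
ee_pos: [0.6569, -0.0267, 0.1191]
orientation: [3.141, 0.001, 3.023]
ft_force: [-0.3, -0.1, 3.4]
grip_width: 0.0345
```

```bash
python3 - <<'E'
from h import *
go(W(-40,206,.165),np.pi+th-.05)
go(W(-40,206,.088),np.pi+th-.05)
E
```

```text
shift mm [ 31.  137.2 -45.8] rot deg [0.  0.  0.1]
shift mm [ 31.1 137.1  31.2] rot deg [0.  0.  0.1]
```

>>> {"fn": "servo_tool", "kwargs": {"moves": [[0, 0, -0.03, 0, 0, 0], [0.005, 0.02, -0.046, 0, 0, 0], [0.02, 0.08, -0.046, 0, 0, 0], [0.031, 0.137, -0.046, 0, 0, 0], [0.031, 0.137, -0.046, 0, 0, 0], [0.031, 0.137, -0.01, 0, 0, 0], [0.031, 0.137, 0.022, 0, 0, 0], [0.031, 0.137, 0.03, 0, 0, 0], [0.031, 0.137, 0.03, 0, 0, 0]]}}

```text
time: 17.0
ee_pos: [0.6423, 0.1128, 0.0892]
orientation: [3.141, 0.0, 3.022]
ft_force: [-0.2, 0.5, -0.2]
grip_width: 0.0345
```

```bash
python3 - <<'E'
from h import *
cap('side','s12.png');s=ctrl.get_state();print(s['ee_pos'],s['ft_force'],s['grip_width'],sawpos(s['ee_pos']))
E
```

```text
[0.6430712  0.11280387 0.09025394] [0.20071763 0.19230292 0.29010547] 0.03487642293802567 [-39.2 205.7]
```

View pics/s12.png

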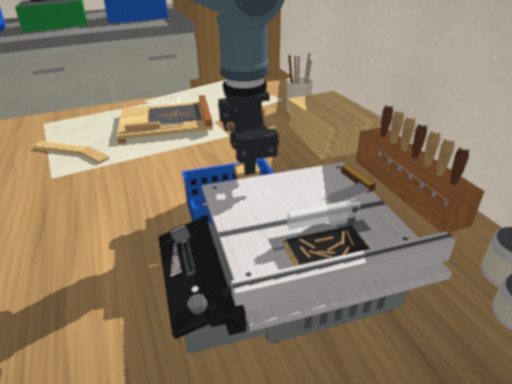

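Still gripped (34.5 mm), over the basket. Release, rise, and withdraw to the left.

>>> {"fn": "servo_tool", "kwargs": {"moves": [[0, 0, 0, 0, 0, 0], [0, 0, 0, 0, 0, 0], [0, 0, 0, 0, 0, 0], [0, 0, -0.05, 0, 0, 0], [0, 0, -0.11, 0, 0, 0], [0.05, 0.05, -0.15, 0, 0, 0], [0.1, 0.1, -0.15, 0, 0, 0], [0.15, 0.15, -0.15, 0, 0, 0], [0.2, 0.2, -0.15, 0, 0, 0], [0.24, 0.25, -0.15, 0, 0, 0]], "claw": 0.06}}

```text
time: 18.3
ee_pos: [0.4569, 0.3555, 0.2405]
orientation: [3.14, 0.003, 3.022]
ft_force: [-0.3, -0.3, 0.5]
grip_width: 0.06
```

>>> {"fn": "servo_tool", "kwargs": {"moves": [[0.04, 0.08, 0, 0, 0, 0], [0.08, 0.12, 0, 0, 0, 0], [0.1, 0.14, 0, 0, 0, 0], [0.1, 0.14, 0, 0, 0, 0]]}}

```text
time: 18.8
ee_pos: [0.3716, 0.509, 0.2404]
orientation: [3.14, 0.002, 3.027]
ft_force: [-0.1, -0.6, 0.5]
grip_width: 0.0601
```

```bash
python3 - <<'E'
from h import *
im=cap('top','t13.png');a=im[65:290,160:420,::-1];cv2.imwrite('pics/t13z.png',cv2.resize(a,None,fx=3,fy=2.65,interpolation=cv2.INTER_CUBIC))
cap('side','s13.png')
for c in('top','side'):
  for l in('strip','stub','basket_mouth','block','square','speed_grip'): print(c,l,[(np.round(r['centre'],3).tolist(),round(r['confidence'],2)) for r in ctrl.recognise(c,l)[:2]])
print(ctrl.get_state()['time'])
E
```

```text
top strip [([0.587, 0.112, 0.022], 0.62)]
top stub [([0.646, 0.115, 0.026], 0.98)]
top basket_mouth [([0.615, 0.136, 0.005], 0.55)]
top block [([0.656, -0.169, 0.128], 0.95)]
top square [([0.783, -0.053, 0.116], 0.58)]
top speed_grip [([0.487, -0.023, 0.097], 0.65)]
side strip []
side stub []
side basket_mouth [([0.581, 0.18, 0.05], 0.6)]
side block [([0.648, -0.167, 0.127], 0.57)]
side square [([0.786, -0.05, 0.118], 0.75)]
side speed_grip [([0.488, -0.026, 0.093], 0.62), ([0.788, -0.053, 0.118], 0.34)]
19.5
```

View pics/t13z.png

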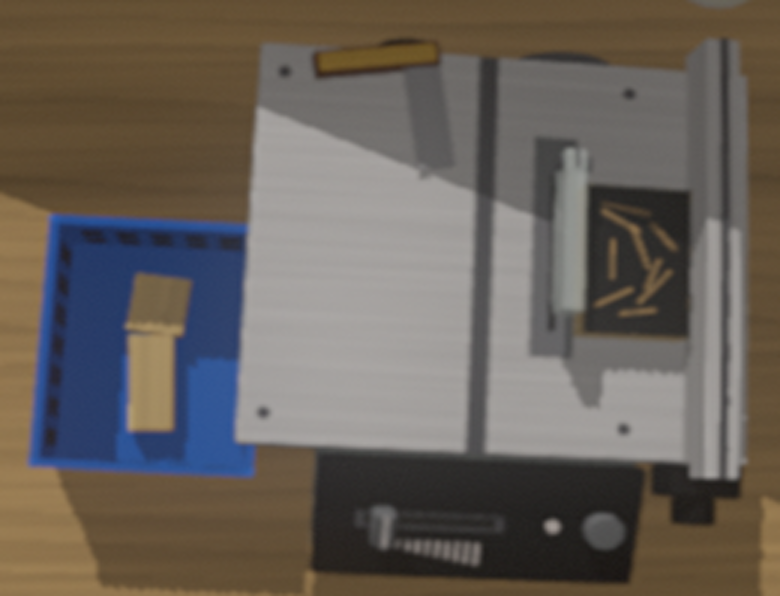

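View pics/s13.png

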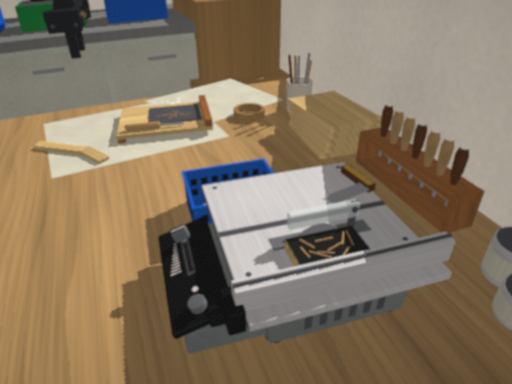

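```bash
python3 - <<'E'
from h import *
print(sawpos([.487,-.023]),sawpos([.488,-.026])); print(ctrl.finish_job())
E
```

```text
[-185.3   59.2] [-184.1   56.3]
the job is handed in; nothing more can be done
None
```

I pushed the speed control back to its stop, then lifted the strip and the stub one at a time into the basket. I handed the job in at about 19.5 s; it gave no verdict.

**Speed control:** the push met a firm 21 N at the stop. After I withdrew, the two cameras put the grip at y ≈ 59 mm and 56 mm in the saw's frame, against 60 mm at the stop. The push readings and the pictures say it is at the stop. The side camera's 56 mm reads 4 mm short, which is within that network's error.

**Offcuts:** the last top picture shows both lying flat inside the basket. The side camera could not see them there, so only the top view confirms this.

**Left in place:** the basket, printing block and try square show no visible movement in that picture. The networks put the block and square within about 4 mm of where they were at the start. The robot stood clear, touching nothing.

**What went wrong or disagreed:**
- My first try at gripping the speed control closed above it without touching. The fingertips appeared at about the reported tool point in the pictures, not 22 mm ahead of it, so I set all later heights from the pictures.
- The offcuts measured 27.4 mm and 34.5 mm between the jaws, against 28 and 36 mm in the description.

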